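# Fetch the glass test plate from the dry cabinet and present its label end

## Task

Pull the small dry cabinet's door wide open by its handle; the glass plate rides out on the shelf fixed to the door. Pick the plate up by its clear glass, keeping the fingers off the frosted label end (the end with the notched corner), and hold it up roughly 20 cm above the middle of the grey mat, tilted about 45 degrees with the frosted end uppermost and the label face still upward. Leave the door open and the circuit board, multimeter and solder reel alone, and finish while still holding the plate there, still.

Things in the scene. Friction and masses are not known exactly. Their poses are not given: they have to be found in the camera images.
- door (a joint): Cabinet door angle (rad): 0 shut, 1.57 square to the cabinet, stop at 1.75. Upright hinge at the door's left edge seen from the robot; opening swings the handle towards the robot, then left (clockwise from above). No latch or spring: a light friction hinge (0.12 N m) that stays where left. Door 230 mm long, 12 mm thick, top 148 mm above the bench; outer face 12 mm outside the hinge axis.
- door_hinge (a point): Point on the door's upright hinge axis, 118 mm above the bench, at the left edge of the cabinet's front. Its axes turn with the door: x points square through the door to its inner side (into the cabinet when shut), y runs along the door away from its free edge, z up.
- door_handle (a point): Steel handle on the door's outer face: upright round bar 12 mm thick, on one stem at its lower end. Origin: on the bar's axis at grip height, 118 mm above the bench; the bar's free top is 29 mm above it, the stem 33 mm below, the cabinet's top 32 mm above. The bar stands 45 mm clear of the door's face, 200 mm along the door from the hinge, 57 mm outside the hinge axis. Axes as door_hinge.
- shelf_pad (a point): Centre of the top of the round black pad (36 mm across, 14 mm high) on the dark steel shelf (130 by 110 mm) fixed to the door's inner side; it swings with the door. 109 mm above the bench, 80 mm to the inner side of the hinge axis, 105 mm along the door from it. Under the cabinet's roof when shut; in the open, in front of the cabinet, when the door stands square.
- plate: Glass plate 80 x 45 x 6 mm, 46 to 82 g, starts flat, label face up, any way round, on the shelf pad, edges overhanging 14 mm above the shelf. Origin: centre of its underside. x: long axis, to the frosted end; z: out of the label face. The last 20 mm at +x are frosted (matt, whitish: the label), the other 60 mm clear. Only the +x +y corner, at the frosted end, has a notch (10 mm square).
- frosted_end (a point): Middle of the plate's frosted label end (20 mm long), on the label face, 30 mm along the plate from its origin; axes as the plate's.
- mat: Grey square mat, 200 mm, 3 mm thick, fixed on the bench on the robot's right. Origin: centre of its underside.
- cabinet: Fixed beige dry cabinet, 200 mm deep, 230 mm wide, 150 mm high, its door facing the robot give or take 0.2 rad. Origin: centre of its underside; -x faces the robot (the door's hinge axis is 100 mm to -x and 115 mm to +y of it).
- circuit_board: Bystander: green circuit board with black capacitors, 90 by 130 by 37 mm, loose on the bench. Origin: centre of its underside.
- multimeter: Bystander: blue multimeter lying flat, 90 by 180 by 50 mm. Origin: centre of its underside.
- solder_reel: Bystander: upright reel, 56 mm across, 52 mm high. Origin: centre of its underside.

How it is judged:
By the outcome, as a careful person would: the job done as asked, in the order asked, and still so for the second after the job is handed in, while the arm keeps its last pose, push and grip.
It also fails if it takes over 64 s, if anything falls off the work surface, if the arm or the gripper's body presses on something with over 40 N, if the wrist force passes 120 N, or if a joint passes its speed limit or range.

## Robot

A 6-joint arm with a two-finger parallel gripper is mounted at the origin on the work surface. World frame = base frame: x ahead of the robot, y to its left, z up, the work surface at z = 0. Lengths are in mm, angles in rad, forces in N, time in s.
With the tool pointing down it reaches from about 350 to 775 mm from the base axis. Payload 7.3 kg.
Tool frame: the origin (TCP) lies at the very end of the fingers, on their centre line; the grasp point (between the pads) lies grip_depth behind it (grip_depth is the distance from the TCP to the grasp point, in mm); z points along the fingers, y is the direction in which the jaws open and shut (so a half turn about z gives the same grasp; the last joint's range is limited). The gripper opens to 92 mm and grips with 3 to 60 N. Pads are 19 mm wide; open, the fingers measure 130 mm over their backs; the gripper's body (75 mm by 190 mm) begins 47 mm behind the grasp point.
Start: joints at [-1.476, 0.342, 1.524, -0, 1.275, -0.146], TCP at [125.223, -509.867, 226.741] pointing down, gripper open.
Joint ranges: [-2.53, 2.53], [-0.77, 2.02], [0.04, 2.7], [-1, 4.14], [0.28, 2.66], [-3.11, 3.11]. Speed limits (rad/s): [2.57, 2.57, 3.14, 3.14, 3.14, 3.14].

## Interface

Orientations are given as a unit quaternion [x, y, z, w].
In Python, from workcell import get_obs, get_image, hand_in, grip_depth gives the robot as it stands. The module is installed in compiled form; this text tells all that it offers.
- The arm moves only by the shell command python3 -m handwheel 'ROWS'. ROWS is JSON, a list of rows, each a list of 7 numbers: the shift along the tool's x, y, z in cm, then the turn, a rotation vector about the tool's x, y, z in rad, then the opening, from 0 (shut) to 1 (fully open). In form: [[x, y, z, wx, wy, wz, jaw], ...]. A call has 1 to 12 rows; each row shifts and turns the commanded pose from where the row before left it, along the tool's axes as they then stand; what a row does not reach is not made up. A row lasts 1/8 s, in which the tool goes at most 62.5 mm and 10.7 degrees, less where a joint would pass 70% of its speed; a pose out of reach is approached as far as the arm can. A call with a gripper value outside its range is refused whole. The fingers move at their own pace and stop on an object; the grip force is fixed at half the most. Time passes only in rows, so rows that do not move let the fingers close. It gives the time, the measured TCP pose, the force and the opening at its end, in the units of the state.
- get_obs(): the state, without advancing time (a new reading comes with each control period).
- get_image(name): name is "scene" or "side" or "wrist"; returns a dict with "pixels" (480x640x3 uint8, blue, green, red), "intrinsics" (3x3 intrinsics, pixels), "pose" (4x4, takes a point from camera to world coordinates); the wrist camera has in their place "T_tool_cam" (4x4, takes a point from camera to tool coordinates, whose origin is the TCP and whose axes are the flange's). Camera axes: x right, y down, z forward; pixel columns grow to the right and rows downward; lengths in mm; the calibration is good to about 2 mm. A picture is of the moment at which its call begins: read the wrist's pose just before it. There is no depth.
- hand_in(): hands the job in, once; it reports no verdict.
The state is a dict: "t": time; "joint_pos": joint angles; "qd": joint speeds; "tau": joint torques, N m; "eef_pos": TCP position; "eef_rot": TCP orientation; "contact_force": force on the tool from outside, world axes, zero at the start; "wrist_torque": the same for the moment, N m; "grip_width": opening from 0.0 (shut) to 1.0 (fully open).
Only numpy, scipy, OpenCV 4.12 (cv2) and the standard library are available. Lean on these libraries where they do the work, as an engineer would, in place of code of your own. Each camera call takes 0.05 s, during which the arm holds its last target. There are 200 camera calls.

## Working session

There is one attempt and no reset: what is moved stays moved. The work goes in short steps, Python scripts to look and compute and a shell command to move; the robot and the scene stay as the last step left them, time stands still between calls to the robot, and variables do not carry over. Pictures are saved under pics/ and viewed, about 8 in all and at most 12, crops included, and the job is handed in when it is done.

```bash
mkdir -p pics; ls; python3 - <<'E'
from workcell import get_obs,get_image,grip_depth
import cv2,numpy as np
np.set_printoptions(precision=4,suppress=True)
print(grip_depth);o=get_obs()
for k,v in o.items(): print(k,v)
ims=[]
for n in("scene","side"):
    d=get_image(n);print(n,d["intrinsics"],d["pose"]);cv2.imwrite(f"pics/{n}0.png",d["pixels"])
E
```

```text
pics
18.8
t 0.0
joint_pos [-1.476   0.3427  1.525   0.      1.2754 -0.146 ]
qd [ 0.0004  0.0003 -0.0007  0.0026 -0.0001  0.0006]
tau [ -0.0001 -43.124  -24.4221   0.0719   0.056   -0.0001]
eef_pos [ 125.1887 -509.4379  226.0462]
eef_rot [ 0.9928  0.1201  0.     -0.0008]
contact_force [-0.2549  0.6085 -0.0914]
wrist_torque [-0.0013 -0.0121 -0.0509]
grip_width 1.0001998368558276
scene [[522.9562   0.     322.5264]
 [  0.     522.9562 245.1403]
 [  0.       0.       1.    ]] [[  -0.8523    0.39     -0.3485 1068.7341]
 [   0.5227    0.6574   -0.5427  596.8003]
 [   0.0175   -0.6448   -0.7642 1158.126 ]
 [   0.        0.        0.        1.    ]]
side [[530.8233   0.     313.2693]
 [  0.     530.8233 234.2418]
 [  0.       0.       1.    ]] [[ -0.8912  -0.2727   0.3624  85.6965]
 [ -0.4531   0.4999  -0.7381 832.5109]
 [  0.0201  -0.8221  -0.5691 857.7321]
 [  0.       0.       0.       1.    ]]
```

View pics/scene0.png

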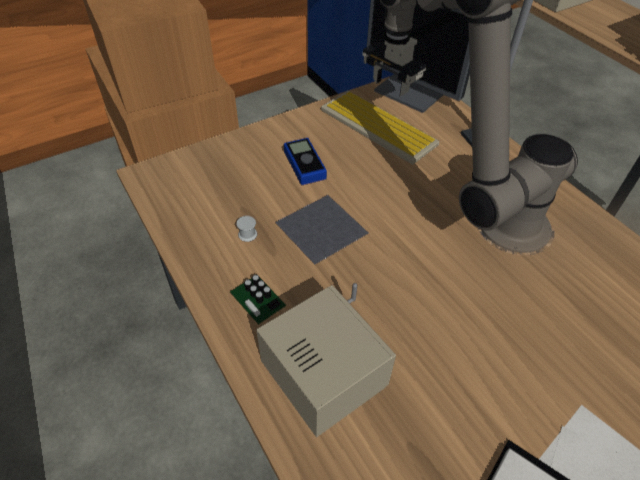

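View pics/side0.png

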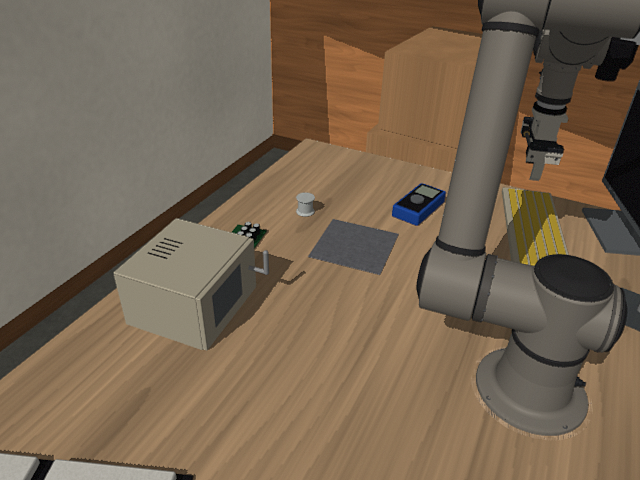

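The scene view shows the cabinet roof with corners near (260,330), (335,290), (393,355), (318,410), the handle at (353,290) and the mat centre near (322,228). In the side view the door faces right and the handle bar runs (265,252)–(265,272).

```bash
cat > h.py <<'E'
import cv2,numpy as np
from workcell import get_obs,get_image,grip_depth
from scipy.spatial.transform import Rotation as R
np.set_printoptions(precision=3,suppress=True)
def ray(d,uv,T=None):
    T=d["pose"] if T is None else T
    T=np.array(T);p=np.linalg.inv(d["intrinsics"])@[*uv,1];return T[:3,3],T[:3,:3]@p
def plane(d,uv,z,T=None):
    o,r=ray(d,uv,T);return o+r*(z-o[2])/r[2]
def tri(rs):
    A=0;b=0
    for o,r in rs:
        r=r/np.linalg.norm(r);P=np.eye(3)-np.outer(r,r);A=A+P;b=b+P@o
    x=np.linalg.solve(A,b);return x,[np.linalg.norm(np.cross(x-o,r/np.linalg.norm(r))) for o,r in rs]
def proj(d,X,T=None):
    T=np.array(d["pose"] if T is None else T);c=T[:3,:3].T@(np.array(X)-T[:3,3]);u=d["intrinsics"]@c;return u[:2]/u[2]
def wristT(d,o):
    T=np.eye(4);T[:3,:3]=R.from_quat(o["eef_rot"]).as_matrix();T[:3,3]=o["eef_pos"];return T@d["T_tool_cam"]
E
python3 - <<'E'
from h import *
for n,seed,mseed in(("scene",(330,330),(322,228)),("side",(190,250),(353,246))):
    d=get_image(n);im=cv2.bilateralFilter(d["pixels"],7,25,5)
    for s,z,t in((seed,150,"roof"),(mseed,3,"mat")):
        m=np.zeros((482,642),np.uint8)
        cv2.floodFill(im.copy(),m,s,0,(14,)*3,(14,)*3,4|cv2.FLOODFILL_FIXED_RANGE|cv2.FLOODFILL_MASK_ONLY|(255<<8))
        m=cv2.morphologyEx(m[1:-1,1:-1],cv2.MORPH_CLOSE,np.ones((9,9)))
        c=max(cv2.findContours(m,0,2)[0],key=cv2.contourArea)
        q=cv2.approxPolyDP(cv2.convexHull(c),6,True)[:,0]
        print(n,t,cv2.contourArea(c))
        P=[plane(d,p,z) for p in q]
        for p,X in zip(q,P):print(p,X,np.linalg.norm(P[0]-X))
    
    x,y=(353,292) if n=="scene" else (262,260)
    c=d["pixels"][y-32:y+28,x-40:x+40];cv2.imwrite(f"pics/hd_{n}.png",cv2.resize(c,None,fx=5,fy=5,interpolation=2))
a=cv2.imread("pics/hd_scene.png");b=cv2.imread("pics/hd_side.png");cv2.imwrite("pics/hd.png",np.vstack([a,b]))
E
```

```text
scene roof 10602.0
[332 286] [655.821   0.182 150.   ] 0.0
[395 355] [636.445 223.574 150.   ] 224.23006478806658
[388 383] [687.493 268.    150.   ] 269.68396345246776
[317 434] [867.869 282.585 150.   ] 353.15088111712026
[257 329] [861.026  14.032 150.   ] 205.67157233843767
scene mat 3190.0
[326 195] [ 424.625 -393.874    3.   ] 0.0
[367 233] [ 404.347 -196.509    3.   ] 198.40381174980334
[314 263] [ 596.813 -179.829    3.   ] 274.7064386259673
[276 221] [ 612.472 -375.615    3.   ] 188.73248602788303
side roof 9562.5
[175 219] [859.876  17.126 150.   ] 0.0
[247 236] [668.326  -5.376 150.   ] 192.86666755512005
[205 349] [543.059 325.761 150.   ] 442.298464803324
[127 324] [708.247 343.012 150.   ] 359.43334594678413
[115 271] [841.386 235.626 150.   ] 219.28053611339845
side mat 3011.5
[309 254] [ 597.885 -187.604    3.   ] 0.0
[333 219] [ 614.689 -374.68     3.   ] 187.82939104740646
[398 234] [ 418.656 -392.858    3.   ] 272.49251296685327
[379 274] [ 400.887 -197.286    3.   ] 197.23559468543908
```

View pics/hd.png

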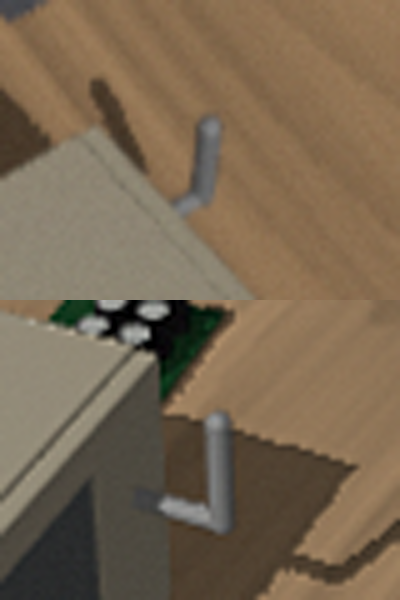

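```bash
python3 - <<'E'
from h import *
a,b=get_image("scene"),get_image("side")
for u,v in(((354.8,284.6),(265.8,251.5)),((353.2,299),(266,272))):
    print(tri([ray(a,u),ray(b,v)]))
print(plane(a,(354.8,284.6),146),plane(b,(265.8,251.5),146))
print(plane(a,(332.5,287),148),plane(a,(394.5,355),148),plane(b,(255,244),148))
# from side: far edges
E
```

```text
(array([603.46 ,  19.63 , 143.483]), [np.float64(1.0736785579796826), np.float64(1.0736785579797195)])
(array([604.418,  20.721,  84.837]), [np.float64(1.1298708547953504), np.float64(1.1298708547953835)])
[605.278  22.2   146.   ] [601.705  21.003 146.   ]
[655.533   2.067 148.   ] [636.513 222.278 148.   ] [636.698  10.428 148.   ]
```

```bash
python3 -m handwheel '[[0,0,0,0,0,0.12,1],[0,0,0,0,0,0.12,1],[2,-2.2,0,0,0,0,1],[4,-4.4,0,0,0,0,1],[4,-4.4,0,0,0,0,1],[4,-4.4,0,0,0,0,1],[4,-4.4,0,0,0,0,1],[4,-4.4,0,0,0,0,1],[4,-4.4,0,0,0,0,1],[4,-4.4,0,0,0,0,1],[4,-4.4,0,0,0,0,1],[4,-4.4,0,0,0,0,1]]'
```

```text
t: 1.8
eef_pos: [506.1, -89.9, 226.9]
eef_rot: [1.0, 0.0, 0.0, 0.0]
contact_force: [0.0, -0.2, -0.4]
grip_width: 0.998
```

```bash
python3 -m handwheel '[[4,-4.4,0,0,0,0,1],[3,-3.4,0,0,0,0,1],[2.8,-3.2,0,0,0,0,1],[0,0,0,0,0,0,1],[0,0,0,0,0,0,1]]'; python3 - <<'E'
from h import *
o=get_obs();d=get_image("wrist");T=wristT(d,o);print(o["eef_pos"],d["T_tool_cam"])
im=d["pixels"];cv2.imwrite("pics/w1.png",im)
for z in(147,118,85):print(proj(d,(603.9,20.5,z),T))
E
```

```text
t: 2.42
eef_pos: [602.3, 18.2, 226.3]
eef_rot: [1.0, 0.001, -0.001, 0.0]
contact_force: [0.1, 0.3, 0.6]
grip_width: 1.001
[602.309  18.222 226.334] [[  -0.001   -0.967   -0.255   67.574]
 [   1.      -0.001   -0.      -0.814]
 [  -0.      -0.255    0.967 -157.563]
 [   0.       0.       0.       1.   ]]
[311.403 245.979]
[311.614 235.131]
[311.807 225.206]
```

View pics/w1.png

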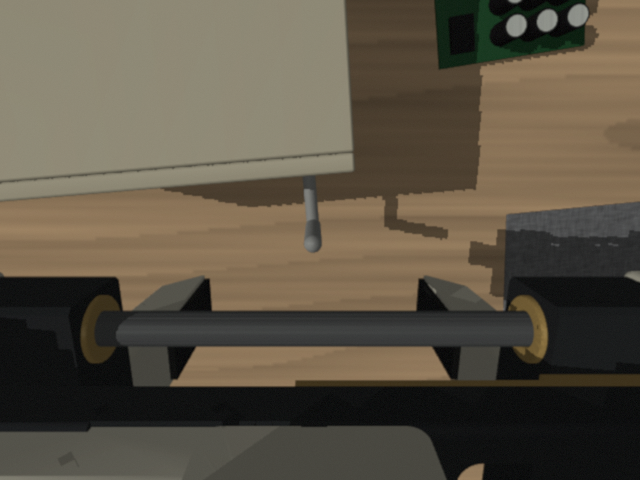

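```bash
python3 -m handwheel '[[0.2,-0.2,2,0,0,0,1],[0,0,4,0,0,0,1],[0,0,4,0,0,0,1],[0,0,2.4,0,0,0,1],[0,0,0,0,0,0,0.6],[0,0,0,0,0,0,0],[0,0,0,0,0,0,0],[0,0,0,0,0,0,0],[0,0,0,0,0,0,0],[0,0,0,0,0,0,0]]'; python3 - <<'E'
from h import *
# handle path waypoints, world, psi
psi=0.083;Hd=np.array([604.2,20.3]);Rm=lambda a:np.array([[np.cos(a),-np.sin(a)],[np.sin(a),np.cos(a)]])
h=Hd+Rm(psi)@[57,200];print("hinge",h)
P=[h+Rm(psi-t)@[-57,-200] for t in np.linspace(0,1.6,33)]
print(np.round(np.diff(P,axis=0)/10*[1,-1],2).tolist(),P[-1])
E
```

```text
t: 3.72
eef_pos: [604.8, 20.6, 102.8]
eef_rot: [1.0, 0.0, 0.0, 0.0]
contact_force: [0.1, -0.8, -0.3]
grip_width: 0.394
hinge [644.423 224.337]
[[-1.01, -0.23], [-1.0, -0.28], [-0.99, -0.33], [-0.97, -0.38], [-0.95, -0.42], [-0.93, -0.47], [-0.9, -0.52], [-0.88, -0.56], [-0.85, -0.6], [-0.82, -0.65], [-0.78, -0.69], [-0.75, -0.72], [-0.71, -0.76], [-0.67, -0.79], [-0.63, -0.83], [-0.59, -0.86], [-0.54, -0.89], [-0.5, -0.91], [-0.45, -0.94], [-0.41, -0.96], [-0.36, -0.98], [-0.31, -0.99], [-0.26, -1.01], [-0.21, -1.02], [-0.16, -1.03], [-0.1, -1.03], [-0.05, -1.04], [-0.0, -1.04], [0.05, -1.04], [0.1, -1.03], [0.15, -1.03], [0.21, -1.02]] [441.647 270.501]
```

```bash
python3 -m handwheel '[[0,0,0,0,0,0,0],[0,0,0,0,0,0,0],[0,0,0,0,0,0,0],[0,0,0,0,0,0,0],[-1.0,-0.25,0,0,0,0,0],[-1.0,-0.28,0,0,0,0,0],[-1.0,-0.33,0,0,0,0,0],[-0.97,-0.38,0,0,0,0,0],[-0.95,-0.42,0,0,0,0,0]]'
```

```text
t: 4.85
eef_pos: [554.8, 35.0, 102.6]
eef_rot: [1.0, 0.0, -0.001, 0.002]
contact_force: [-1.1, -7.6, 0.2]
grip_width: 0.123
```

```bash
python3 -m handwheel '[[-0.95,-0.3,0,0,0,0,0],[-0.92,-0.5,0,0,0,0,0],[-0.88,-0.56,0,0,0,0,0],[-0.85,-0.6,0,0,0,0,0],[-0.82,-0.65,0,0,0,0,0],[-0.78,-0.69,0,0,0,0,0],[-0.75,-0.72,0,0,0,0,0],[-0.71,-0.76,0,0,0,0,0],[-0.67,-0.79,0,0,0,0,0],[-0.63,-0.83,0,0,0,0,0]]'; python3 - <<'E'
from h import *
o=get_obs();print(o["eef_pos"],o["contact_force"],o["wrist_torque"],o["grip_width"],o["eef_rot"])
E
```

```text
t: 6.1
eef_pos: [473.0, 100.4, 102.5]
eef_rot: [1.0, 0.001, -0.003, 0.001]
contact_force: [-6.3, -7.6, 4.1]
grip_width: 0.123
[473.005 100.384 102.507] [-6.26  -7.631  4.07 ] [-1.167  1.057 -0.174] 0.12282123714410309 [ 1.     0.001 -0.003  0.001]
```

```bash
python3 -m handwheel '[[-0.69,-0.78,0,0,0,0,0],[-0.6,-0.86,0,0,0,0,0],[-0.52,-0.9,0,0,0,0,0],[-0.45,-0.94,0,0,0,0,0],[-0.41,-0.96,0,0,0,0,0],[-0.36,-0.98,0,0,0,0,0],[-0.31,-1.0,0,0,0,0,0],[-0.26,-1.01,0,0,0,0,0],[-0.21,-1.02,0,0,0,0,0],[-0.16,-1.03,0,0,0,0,0],[-0.1,-1.03,0,0,0,0,0]]'; python3 - <<'E'
from h import *
o=get_obs();print(o["eef_pos"],o["contact_force"],o["wrist_torque"],o["grip_width"],o["eef_rot"])
E
```

```text
t: 7.48
eef_pos: [434.6, 206.8, 102.4]
eef_rot: [1.0, 0.0, -0.001, 0.0]
contact_force: [-2.4, -1.2, -2.9]
grip_width: 0.126
[434.562 206.791 102.418] [-2.45  -1.217 -2.914] [-0.282  0.423 -0.191] 0.12568273993677936 [ 1.     0.    -0.001  0.   ]
```

```bash
python3 -m handwheel '[[-0.08,-1.04,0,0,0,0,0],[-0.03,-1.04,0,0,0,0,0],[0.02,-1.04,0,0,0,0,0],[0.07,-1.04,0,0,0,0,0],[0.12,-1.03,0,0,0,0,0],[0.17,-1.0,0,0,0,0,0],[0,0,0,0,0,0,0],[0,0,0,0,0,0,0.3],[0,0,0,0,0,0,0.3]]'; python3 - <<'E'
from h import *
o=get_obs();print(o["eef_pos"],o["contact_force"],o["wrist_torque"],o["grip_width"],o["eef_rot"])
E
```

```text
t: 8.6
eef_pos: [438.9, 268.2, 103.8]
eef_rot: [1.0, 0.0, 0.002, -0.001]
contact_force: [-0.1, 0.9, 0.6]
grip_width: 0.277
[438.931 268.231 103.769] [-0.088  0.923  0.588] [ 0.024  0.007 -0.008] 0.27732815461882926 [ 1.     0.     0.002 -0.001]
```

```bash
python3 -m handwheel '[[0,0,-1.5,0,0,0,0.3],[0,0,-3,0,0,0,0.3],[0,0,-4,0,0,0,0.3],[0,0,-4,0,0,0,0.3],[1,2.5,-2,0,0,0,0.5],[1.2,3,0,0,0,0,0.8],[1.3,3.5,0,0,0,0,1],[1.5,3.4,0,0,0,0,1],[0,0,0,0,0,0,1],[0,0,0,0,0,0,1]]'; python3 - <<'E'
from h import *
o=get_obs();d=get_image("wrist");print(o["eef_pos"])
cv2.imwrite("pics/w2.png",d["pixels"])
T=wristT(d,o);print(proj(d,(540,144,109),T))
E
```

```text
t: 9.85
eef_pos: [487.9, 144.3, 248.6]
eef_rot: [1.0, 0.0, 0.001, -0.0]
contact_force: [-0.5, -0.9, 0.1]
grip_width: 0.904
[487.877 144.282 248.57 ]
[315.187 161.537]
```

View pics/w2.png

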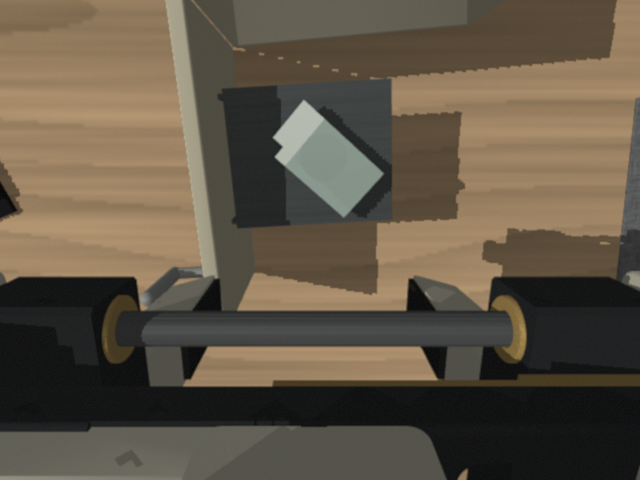

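The wrist view shows the plate on the shelf, with its frosted end up-left at (304,100)–(273,138) and the notch near (278,150). The clear end runs (383,175)–(345,217), and the door stands square at the left.

```bash
python3 - <<'E'
from h import *
o=get_obs();d=get_image("wrist");T=wristT(d,o);im=d["pixels"].astype(int)
roi=np.zeros((480,640),np.uint8);roi[90:228,245:392]=1
m=((im.sum(2)>300)&(roi>0)).astype(np.uint8)*255
c=max(cv2.findContours(m,0,2)[0],key=cv2.contourArea)
W=np.array([plane(d,p,115,T)[:2] for p in c[:,0]],np.float32)
r=cv2.minAreaRect(W);b=cv2.boxPoints(r);print(r,b)
for p in((304,100),(383,175),(345,217),(273,138),(283,149),(275,157)):print(p,plane(d,p,115,T))
print(T[:3,3])
E
```

```text
((541.2123413085938, 137.3699951171875), (80.39433288574219, 45.50374984741211), 48.812416076660156) [[497.619 122.102]
 [531.864  92.137]
 [584.805 152.638]
 [550.561 182.603]]
(304, 100) [583.565 152.545 115.   ]
(383, 175) [530.154  93.155 115.   ]
(345, 217) [497.849 121.193 115.   ]
(273, 138) [557.128 175.582 115.   ]
(283, 149) [549.238 168.361 115.   ]
(275, 157) [543.424 174.455 115.   ]
[555.123 145.483 406.035]
```

```bash
python3 -m handwheel '[[2,1,0,0,0,0,0.85],[2.14,1.04,0,0,0,0,0.85],[0,0,0,0,0,-0.17,0.85],[0,0,0,0,0,-0.17,0.85],[0,0,0,0,0,-0.17,0.85],[0,0,0,0,0,-0.17,0.85],[0,0,3,0,0,-0.172,0.85],[0,0,4,0,0,0,0.85],[0,0,3.5,0,0,0,0.85],[0,0,0,0,0,0,0.85],[0,0,0,0,0,0,0.85]]'; python3 - <<'E'
from h import *
o=get_obs();d=get_image("wrist");T=wristT(d,o);M=R.from_quat(o["eef_rot"]).as_matrix()
print(o["eef_pos"],M,o["joint_pos"],o["grip_width"])
print("to go",M.T@(np.array([529.3,123.9,99])-o["eef_pos"]))
cv2.imwrite("pics/w3.png",d["pixels"])
E
```

```text
t: 11.32
eef_pos: [530.1, 124.3, 144.2]
eef_rot: [0.91, 0.414, 0.001, 0.0]
contact_force: [0.4, -0.3, 0.8]
grip_width: 0.849
[530.07  124.286 144.153] [[ 0.657  0.754  0.002]
 [ 0.754 -0.657  0.   ]
 [ 0.001  0.001 -1.   ]] [ 0.09   0.455  1.592 -0.     1.092  0.807] 0.8487993428383055
to go [-0.864 -0.393 45.151]
```

View pics/w3.png

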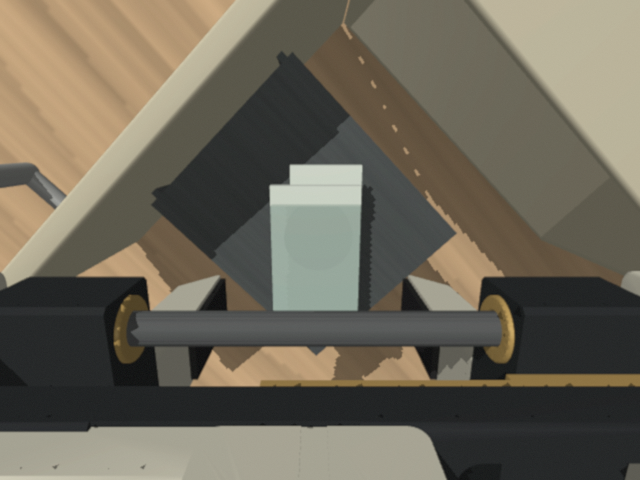

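The plate lies square between the fingers. The pad shows through the glass near (318,240), centred across the width, and the frosted end is at rows 165–205, away from the jaws.

```bash
python3 -m handwheel '[[-0.1,0,2,0,0,0,0.85],[0,0,1.5,0,0,0,0.85],[0,0,1,0,0,0,0.85],[0,0,0,0,0,0,0.7],[0,0,0,0,0,0,0.6],[0,0,0,0,0,0,0.5],[0,0,0,0,0,0,0.3],[0,0,0,0,0,0,0.1],[0,0,0,0,0,0,0],[0,0,0,0,0,0,0]]'
```

```text
t: 12.62
eef_pos: [528.9, 122.9, 98.0]
eef_rot: [0.91, 0.414, 0.0, 0.0]
contact_force: [-0.5, -0.1, 4.1]
grip_width: 0.482
```

```bash
python3 -m handwheel '[[0,0,0,0,0,0,0],[0,0,-0.5,0,0,0,0],[0,0,-1,0,0,0,0],[0,0,-2,0,0,0,0],[0,0,-3,0,0,0,0],[0,0,-3,0,0,0,0],[0,0,-3,0,0,0,0],[0,0,-2.5,0,0,0,0],[0,0,-1,0,0,0,0],[0,0,0,0,0,0,0]]'; python3 - <<'E'
from h import *
o=get_obs();M=R.from_quat(o["eef_rot"]).as_matrix()
print(o["eef_pos"],o["contact_force"],o["grip_width"],o["joint_pos"])
mat=np.array([509,-287])
print("delta tool",M.T@(np.r_[mat,280]-o["eef_pos"]), np.arctan2(-287,509))
E
```

```text
t: 13.88
eef_pos: [528.7, 122.9, 257.9]
eef_rot: [0.91, 0.414, 0.0, 0.0]
contact_force: [-0.3, -0.0, -1.7]
grip_width: 0.484
[528.663 122.933 257.886] [-0.335 -0.043 -1.749] 0.48391961770063224 [ 0.087  0.352  1.421 -0.     1.367  0.805]
delta tool [-321.663  254.882  -22.115] -0.5134149097508728
```

```bash
python3 -m handwheel '[[0,0,0,0,0,0.1,0],[0,0,0,0,0,0.17,0],[0,0,0,0,0,0.17,0],[0,0,0,0,0,0.17,0],[0,0,0,0,0,0.17,0],[0,0,0,0,0,0.17,0],[0,0,0,0,0,0.17,0],[0,0,0,0,0,0.17,0],[0,0,0,0,0,0.075,0]]' && python3 -m handwheel '[[0.8,1.7,0,0,0,0,0],[1.8,3.6,0,0,0,0,0],[2,4,0,0,0,0,0],[2,4,0,0,0,0,0],[2,4,0,0,0,0,0],[2,4,0,0,0,0,0],[2,4,0,0,0,0,0],[2,4,0,0,0,0,0],[2,4,0,0,0,0,0],[1.2,2.2,0,0,0,0,0],[0.6,1.2,0,0,0,0,0],[0,0,0,0,0,0,0]]'; python3 -c "
from h import *
o=get_obs();print(o['eef_pos'],o['joint_pos'],o['grip_width'],R.from_quat(o['eef_rot']).as_matrix())"
```

```text
t: 15.0
eef_pos: [528.0, 122.9, 256.1]
eef_rot: [0.967, -0.255, -0.001, 0.001]
contact_force: [-0.5, 0.1, -0.2]
grip_width: 0.486
t: 16.5
eef_pos: [509.0, -287.2, 257.4]
eef_rot: [0.967, -0.253, -0.0, -0.0]
contact_force: [-0.1, -0.1, -0.4]
grip_width: 0.484
[ 508.997 -287.223  257.362] [-0.645  0.433  1.299  0.     1.41   1.438] 0.4840891764480689 [[ 0.872 -0.49  -0.   ]
 [-0.49  -0.872  0.001]
 [-0.001 -0.    -1.   ]]
```

```bash
python3 -m handwheel '[[0,0,0,0,0.08,0,0],[0,0,0,0,0.15,0,0],[0,0,0,0,0.15,0,0],[0,0,0,0,0.15,0,0],[0,0,0,0,0.15,0,0],[0,0,0,0,0.105,0,0],[0,0,0,0,0,0,0],[0,0,0,0,0,0,0]]'; python3 - <<'E'
from h import *
o=get_obs();M=R.from_quat(o["eef_rot"]).as_matrix();p=o["eef_pos"]
print(p,o['joint_pos'],o["grip_width"],"z",M[:,2],"x",M[:,0])
c=p+M@[18,0,-14];print("plate",c,"to go tool",M.T@(np.array([509,-287,205])-c))
E
```

```text
t: 17.5
eef_pos: [510.2, -287.7, 260.3]
eef_rot: [0.895, -0.233, 0.369, 0.096]
contact_force: [-0.6, -0.6, -0.7]
grip_width: 0.484
[ 510.156 -287.704  260.304] [-0.729  0.11   2.017  0.572  0.288  0.862] 0.48435988420928155 z [ 0.615 -0.344 -0.709] x [ 0.619 -0.347  0.705]
plate [ 512.682 -289.132  282.922] to go tool [-57.937  -0.018  52.28 ]
```

```bash
python3 -m handwheel '[[0,0,0,0.05,0,-0.05,0],[0,0,0,0.1,0,-0.1,0],[0,0,0,0.113,0,-0.113,0],[0,0,0,0.113,0,-0.113,0],[0,0,0,0.113,0,-0.113,0],[0,0,0,0.076,0,-0.076,0],[0,0,0,0,0,0,0],[0,0,0,0,0,0,0]]'; python3 - <<'E'
from h import *
o=get_obs();M=R.from_quat(o["eef_rot"]).as_matrix();p=o["eef_pos"]
print(p,o['joint_pos'],o["grip_width"],"z",M[:,2],"x",M[:,0],"y",M[:,1])
c=p+M@[18,0,-14];print("plate",c,"to go tool",M.T@(np.array([509,-287,205])-c))
E
```

```text
t: 18.5
eef_pos: [508.8, -287.3, 258.0]
eef_rot: [0.917, 0.124, 0.376, -0.055]
contact_force: [0.1, 0.5, -0.9]
grip_width: 0.482
[ 508.829 -287.329  258.018] [-1.039  0.281  1.796  0.902  1.048 -0.205] 0.48237976139816596 z [ 0.675  0.193 -0.712] x [0.687 0.186 0.702] y [ 0.268 -0.963 -0.007]
plate [ 511.741 -286.684  280.625] to go tool [-55.059   0.104  51.915]
```

```bash
python3 -m handwheel '[[-0.6,0,0.6,0,0,0,0],[-1.3,0,1.2,0,0,0,0],[-1.5,0,1.4,0,0,0,0],[-1.3,0,1.2,0,0,0,0],[-0.8,0,0.8,0,0,0,0],[0,0,0,0,0,0,0],[0,0,0,0,0,0,0],[0,0,0,0,0,0,0],[0,0,0,0,0,0,0]]'; python3 - <<'E'
from h import *
o=get_obs();M=R.from_quat(o["eef_rot"]).as_matrix();p=o["eef_pos"]
print(p,o['joint_pos'],o["qd"],o["grip_width"],"z",M[:,2],"x",M[:,0])
c=p+M@[18,0,-14];print("plate",c)
d=get_image("scene");e=get_image("side");w=get_image("wrist")
u=proj(d,c);v=proj(e,c);print(u,v)
def crop(k,u,n=100):
    x,y=np.clip(int(u[0]),n,640-n),np.clip(int(u[1]),75,405);return cv2.resize(k["pixels"][y-75:y+75,x-n:x+n],(400,300),interpolation=2)
A=np.hstack([crop(d,u),crop(e,v)]);B=np.hstack([cv2.resize(w["pixels"],(400,300)),cv2.resize(d["pixels"],(400,300))])
cv2.imwrite("pics/f.png",np.vstack([A,B]))
E
```

```text
t: 19.62
eef_pos: [506.4, -287.7, 183.1]
eef_rot: [0.916, 0.125, 0.377, -0.054]
contact_force: [0.2, -0.3, -1.2]
grip_width: 0.487
[ 506.369 -287.696  183.062] [-1.045  0.386  1.894  1.012  0.935 -0.41 ] [-0.001  0.004  0.003  0.002 -0.001 -0.002] 0.48731344418450995 z [ 0.677  0.194 -0.71 ] x [0.685 0.188 0.704]
plate [ 509.23  -287.03   205.675]
[321.859 176.104] [359.116 179.586]
```

View pics/f.png

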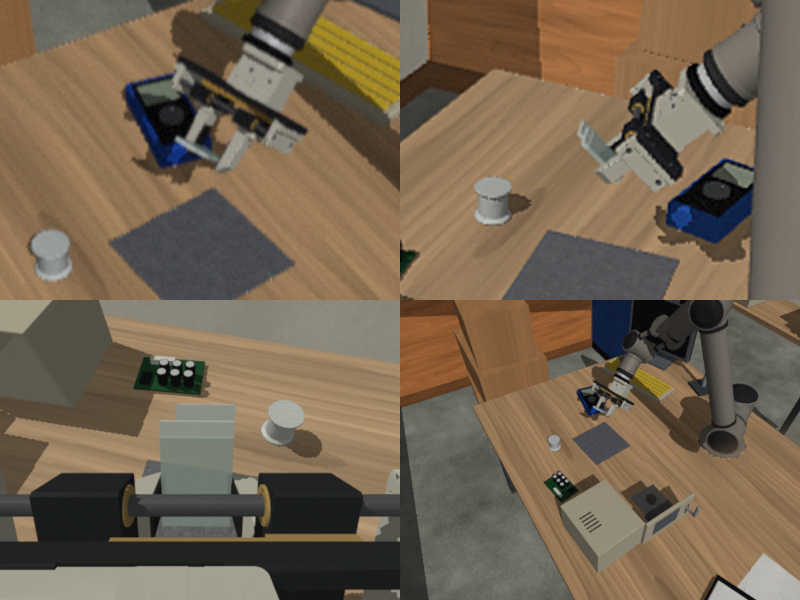

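```bash
python3 - <<'E'
from h import *
o=get_obs();w=get_image("wrist");K=w["T_tool_cam"]
for X in((58,22.5,-17),(58,-12.5,-17),(48,-22.5,-17),(38,22.5,-17)):
    for t in(-.1,0,.1): print(X,t,proj(w,R.from_euler("y",t).apply(np.array(X)-[0,0,-14])+[0,0,-14],K),end=" ")
    print()
im=w["pixels"][130:250,240:400];cv2.imwrite("pics/p.png",cv2.resize(im,None,fx=4,fy=4))
print(o["t"],o["contact_force"],o["eef_pos"])
E
```

```text
(58, 22.5, -17) -0.1 [375.268 166.547] (58, 22.5, -17) 0 [377.77  167.631] (58, 22.5, -17) 0.1 [380.395 170.482] 
(58, -12.5, -17) -0.1 [282.898 166.612] (58, -12.5, -17) 0 [281.662 167.699] (58, -12.5, -17) 0.1 [280.366 170.553] 
(48, -22.5, -17) -0.1 [257.136 193.214] (48, -22.5, -17) 0 [255.289 195.112] (48, -22.5, -17) 0.1 [253.383 198.458] 
(38, 22.5, -17) -0.1 [373.995 219.144] (38, 22.5, -17) 0 [375.534 221.446] (38, 22.5, -17) 0.1 [377.098 224.858] 
19.775 [-0.04  -0.628 -0.889] [ 506.29  -287.61   182.788]
```

View pics/p.png

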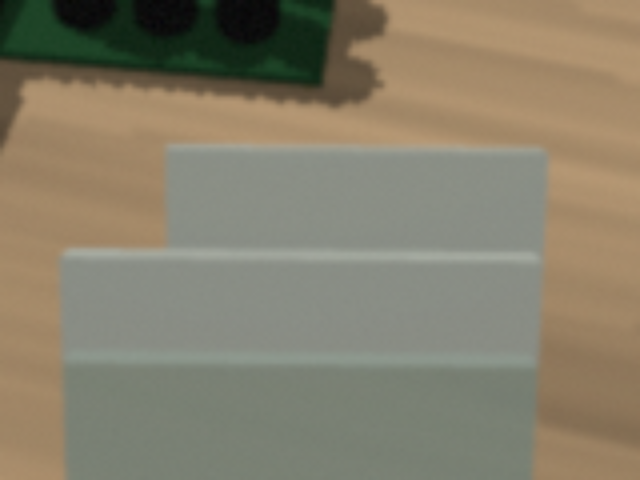

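The corners sit at (377,167), (282,166) and (255,193), within about 2 px of the no-slip prediction, so the plate hasn't slipped or turned in the grip.

```bash
python3 -m handwheel '[[0,0,0,0,0,0,0],[0,0,0,0,0,0,0],[0,0,0,0,0,0,0],[0,0,0,0,0,0,0]]'; python3 -c "
from workcell import hand_in
print(hand_in())"
```

```text
t: 20.32
eef_pos: [506.3, -287.6, 182.6]
eef_rot: [0.916, 0.125, 0.376, -0.055]
contact_force: [-0.4, -0.1, -1.1]
grip_width: 0.484
the job is handed in; nothing more can be done
None
```

The job is done and was handed in at about 20.3 s, with the arm still and the plate held over the mat.

- **Door:** I pulled it open by the handle to about 1.58 rad, worked out from the handle's position. The last scene view shows it still open.
- **Plate:** I gripped the clear glass about 18 mm from the plate's centre, away from the frosted end. By calculation the plate's centre is at about (509, -287, 205) mm. That is about 20 cm above the measured mat centre of (509, -287).
- **Tilt and grip:** The tool's tilt is about 45 degrees, frosted end up and label face upward. In the wrist camera the plate's corners were within about 2 pixels of where a plate that had not slipped should be. The grip opening of about 44.5 mm agrees with the plate's 45 mm width.
- **Force:** The highest force I read was about 11 N, while swinging the door. It was read only at the end of each move.
- **Bystanders:** The circuit board, multimeter and solder reel look where they started in the last view. I checked that by eye and did not measure it.

One snag: my first tilt direction left joint 5 at 0.288 rad, almost at its 0.28 lower limit. I turned the tilted plate about the vertical before lowering it, which brought that joint to about 0.94 rad. None of the final checks failed or disagreed.

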